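# Release the sole press, slide the heel jig onto its studs and clamp it

## Task

Press down the thumb pad of the red pawl so that its nose lifts clear of the toothed wheel, hold it there until the sprung press has run all the way up, then let the pawl drop back. Push the heel jig by its yellow lip along the bed, without lifting it off the bed, until its two holes drop over the bed's two studs. Then swing the black-knobbed lever over to wind the rubber pad down until it presses firmly on the heel and the pawl holds it there, and leave the press clamped; do not disturb the other things on the bench.

Things in the scene. Friction and masses are not known exactly. Their poses are not given: they have to be found in the camera images.
- press: Dark green C-frame bench press, fixed. Origin on the bench under the pad; x away from the robot at yaw 0, y left, z up. All 'P' offsets (mm) are in this frame. Base x -100..100, y -240..120, steel bed at z 30. Column x -33..33, y 60..120; head y -35..120, z 128..190; square ram above it at x 0, y 0, up to z 240. The jig slides in from the -y end, along y.
- shaft (a point): Centre of the press's horizontal shaft (along x), P x 0, y 30, z 158. It carries an aluminium drum, a toothed ratchet wheel (x 68..80, radius 46, on the side away from the robot) and a hand lever (x -85, on the robot's side).
- drum (a joint): Drum, wheel and lever angle, rad: 0 = pad fully up (stop), 1.42 = down (stop; 1.33 on the heel); 1 rad = 30 mm. A spring (0.5 N m) turns it to 0; pawl lifted, it runs up by itself at 1 to 2 rad/s. Pawl down, it winds down freely and goes back only to the next lower of 0.24, 0.50, 0.77, 1.03, 1.29. It starts held at about 1.03 or 1.29 (too low for the heel). The pad meets the seated heel at 0.83.
- pawl (a joint): Angle of the red pawl, rad: 0 = nose in the teeth, positive = lifted, clear from about 0.12, stop at 0.40. Its pin lies along x at P y 85, z 208; the nose points to -y and sits on top of the wheel, the tail points to +y. A light spring drops it back. Pressing the tail's end down takes less than 10 N.
- pawl_tail (a point): Middle of the top of the pawl's red thumb pad (26 x 28 mm, level), at P x 74, y 145, z 222 when the pawl is down. Pressed straight down by 15 mm it lifts the nose clear (pawl about 0.25 rad). Nothing stands beneath it.
- lever_knob (a point): Centre of the lever's black ball knob, 28 mm across, 110 mm from the shaft's axis, on a 12 mm bar: P x -85, y 30 + 110 sin(0.73 - drum), z 158 + 110 cos(0.73 - drum). Pad up: it leans to +y; winding the pad down swings it over the top to -y. Pushing it takes up to about 12 N.
- jig: Loose heel jig, about 0.5 kg: aluminium plate 80 x 205 x 5 mm with a shoe heel (54 x 52 mm, top 35 mm over the underside) and a yellow push lip. Origin on the underside below the heel; plate from y -165 to 40 in its own frame, axes as the press's. It starts between the guide strips, 52 to 82 mm short of home towards -y, front edge on the bed, rear riding on the studs. Home: origin at P 0, 0, 30.
- jig_holes (a point): Point midway between the jig's two holes (11 mm in diameter, at x -25 and 25, y -145 in the jig's frame), on the plate's underside. Home, it lies on studs; before the holes drop it is about 6 mm over the bed.
- jig_lip (a point): Middle of the top edge of the yellow lip's outer face (the one to -y, to be pushed), at y -153, z 28 in the jig's frame. The lip is 60 mm wide along x, 6 mm thick, 23 mm high above the plate; it leans inwards (0.45 rad), its foot at y -164. Pushing slowly takes 1 to 4 N; once the holes have dropped the jig will not go on.
- studs (a point): Point on the bed midway between two brass studs (8 mm in diameter, 6 mm high, bevelled, at P x -25 and 25, y -145, z 30). Two steel guide strips on the bed (inner faces P x -41.5 and 41.5, y -235..45, top z 38) guide the jig along y.
- pad: Rubber-faced pressing pad 48 x 44 mm under the ram; origin at the middle of its lower face, at P z 90 - 30 x drum (mm) while free. It is spring-mounted and yields upwards by 15 mm; held at drum 1.03 or 1.29 it presses on the seated heel.
- polish_tin: Bystander: brass-coloured round tin, 74 mm across, 30 mm high, origin under its centre.
- thread_spool: Bystander: blue thread spool standing, 48 mm across, 60 mm high, origin under its centre.
- glue_jar: Bystander: amber jar with black cap, 64 mm across, 90 mm high, origin under its centre.
- brush: Bystander: wooden brush lying, 190 mm long, origin under its middle.
- hammer: Bystander: hammer lying, 250 mm long, origin under its middle.
- awl: Bystander: awl with wooden handle lying, 160 mm long, origin under its middle.
Things that resemble listed ones, but are neither listed nor needed, are in the scene too. Of the things like the jig, leave any that is turquoise; of the rest the smaller one is meant.

How it is judged:
On the way, in this order (a step that is already met when the one before it is completed fails the run):
1. the pawl is held lifted while the press runs all the way up (value of joint drum below 0.12 rad and value of joint pawl above 0.08 rad), for 0.05 s.
2. the pawl is dropped back and the press is fully up (value of joint drum below 0.06 rad and value of joint pawl below 0.05 rad), for 0.2 s.
3. the jig's holes have dropped over the studs, the press still up (distance between jig_holes and studs below 0.004 m and value of joint drum below 0.2 rad), for 0.2 s.
4. the pad is wound down on the heel (distance between jig_holes and studs below 0.004 m and value of joint drum above 0.95 rad and contact force between pad and jig above 3 N), for 0.2 s.
At the end, for the whole second after the job is handed in: The jig sits on both studs (midpoint of its holes within 4 mm of the midpoint of the studs' feet), the pad presses on the heel with more than 3 N, the drum is held beyond 0.95 rad by the pawl, whose nose is down in the teeth (below 0.05 rad), and everything is at rest (all of step 4 and value of joint pawl below 0.05 rad and velocity of joint drum between -0.05 and 0.05 rad/s and linear speed of jig below 0.02 m/s); the robot touches nothing.
It fails at once if the jig is lifted off the bed (rear more than 30 mm over it) or tipped by more than 0.3 rad (z of jig_holes in the frame of press above 0.06 m or angle between jig's own z axis and vertical above 0.3 rad).
It fails at once if a bystander (tin, spool, jar, brush, hammer or awl) is moved by more than 30 mm (distance of any of polish_tin, thread_spool, glue_jar, brush, hammer, awl from where it was at the start of the episode above 0.03 m).
It also fails if it takes over 67 s, if anything falls off the work surface, if the arm or the gripper's body presses on something with over 40 N, if the wrist force passes 120 N, or if a joint passes its speed limit or range.

## Robot

A 6-joint arm with a two-finger parallel gripper is mounted at the origin on the work surface. World frame = base frame: x ahead of the robot, y to its left, z up, the work surface at z = 0. Lengths are in m, angles in rad, forces in N, time in s.
With the tool pointing down it reaches from about 0.35 to 0.975 m from the base axis. Payload 4.9 kg.
Tool frame: the origin (TCP) lies at the centre of the arm's flange, where the gripper is bolted on; the fingertips stand 173 mm ahead of it and the grasp point (between the pads) lies 155 mm ahead of it (ctrl.finger_overhang is the distance from the TCP to the fingertips, in m); z points along the fingers, y is the direction in which the jaws open and shut (so a half turn about z gives the same grasp; the last joint's range is limited). The gripper opens to 85 mm and grips with 20 to 120 N. Pads are 22 mm wide; open, the fingers measure 114 mm over their backs; the gripper's body (76 mm by 85 mm) begins 54 mm behind the grasp point. The pads swing forward as they close: fully open they stand 13 mm farther back than shut.
Start: joints at [1.08, 0.053, 1.613, -0, 1.476, -0.119], TCP at [0.227, 0.582, 0.405] pointing down, gripper open.
Joint ranges: [-3.01, 3.01], [-1.01, 2.22], [0.06, 2.58], [-1.02, 4.17], [0.09, 2.62], [-3.14, 3.14]. Speed limits (rad/s): [2.57, 2.57, 3.14, 3.14, 3.14, 3.14].

## Interface

Orientations are given as a rotation vector (axis times angle).
In Python, from station import ctrl, eyes, spotter gives the robot as it stands.
- The arm moves only by the shell command python3 -m crank 'ROWS' [FORCE]. ROWS is JSON, a list of rows, each a list of 7 numbers: the turn, a rotation vector about the tool's x, y, z in rad, then the shift along the tool's x, y, z in mm, then the closure, from -1 (fully open) to 1 (shut). A call has 1 to 8 rows; each row shifts and turns the pose as measured when the row begins, along the tool's axes as they then stand; what a row does not reach is not made up. A row lasts 1/12 s, in which the tool goes at most 41.7 mm and 7.16 degrees, less where a joint would pass 70% of its speed; a pose out of reach is approached as far as the arm can. A call is refused whole if a number of a shift passes 41.7 or a number of a turn 0.125, either way. A call with a gripper value outside its range is refused whole. The fingers move at their own pace and stop on an object; FORCE is the grip in N (left out, the last holds). Time passes only in rows, so rows that do not move let the fingers close. It gives the time, the measured TCP pose, the force and the opening at its end, in the units of the state.
- ctrl.get_obs(): the state, without advancing time (a new reading comes with each control period).
- eyes.get_image(name): name is "scene" or "side" or "wrist"; returns a dict with "image" (480x640x3 uint8, red, green, blue), "vertical_fov" (degrees; the focal length in pixels is half the picture's height over the tangent of half this angle, whatever the lens; pixels are square), "cx", "cy" (the principal point, pixels), "rvec" (rotation vector, rad) and "tvec" (3), from world to camera coordinates, as OpenCV has them; the wrist camera has in their place "mount" (4x4, takes a point from camera to tool coordinates, whose origin is the TCP and whose axes are the flange's). Camera axes: x right, y down, z forward; pixel columns grow to the right and rows downward; lengths in m; the calibration is good to about 2 mm. A picture is of the moment at which its call begins: read the wrist's pose just before it. There is no depth.
- ctrl.finish_job(): hands the job in, once; it reports no verdict.
Trained networks look in a picture, given as the dict that the camera call returned (one of the last four; its "shot" number tells which), for a name from the list of things; names that differ only in an ending like _2 or _b are one class to them, and where a whole thing is asked for, a point or a joint stands for the part that bears it (a point fixed in the world has none). Each returns a list of dicts, best first, with "confidence" (0 to 1); they miss things now and then, are a little off and sometimes report something else, mostly with a low value. They report only what shows in the picture. A call takes as long as a camera call. They do not tell look-alikes from the thing itself.
- spotter.look_for(query, picture): "centre" ([x, y, z] in m, in world coordinates, good to about 4 mm: the middle of the surface that is visible of it).
- spotter.outline_of(query, picture): "region" (480x640 bool, what is visible of it).
- spotter.mark_of(query, picture): "centre" ([x, y, z] in m, in world coordinates, good to about 4 mm: a listed point, or the origin of a listed thing).
The state is a dict: "t": time; "q": joint angles; "dq": joint speeds; "effort": joint torques, N m; "tool_pos": TCP position; "tool_rot": TCP orientation; "contact_force": force on the tool from outside, world axes, zero at the start; "wrist_torque": the same for the moment, N m; "opening": finger opening in m.
Only numpy, scipy, OpenCV 4.12 (cv2) and the standard library are available. Lean on these libraries where they do the work, as an engineer would, in place of code of your own. Each camera call takes 0.05 s, during which the arm holds its last target.

## Working session

There is one attempt and no reset: what is moved stays moved. The work goes in short steps, Python scripts to look and compute and a shell command to move; the robot and the scene stay as the last step left them, time stands still between calls to the robot, and variables do not carry over. Pictures are saved under pics/ and viewed, and the job is handed in when it is done.

```bash
ls; mkdir -p pics; cat > h.py <<'E'
import numpy as np, cv2
from station import ctrl, eyes, spotter
from scipy.spatial.transform import Rotation as R
def save(p,n): cv2.imwrite('pics/'+n+'.png', cv2.cvtColor(p['image'],cv2.COLOR_RGB2BGR))
E
python3 - <<'E'
from h import *
o=ctrl.get_obs(); print(o['t'],o['tool_pos'],o['tool_rot'],o['opening'],ctrl.finger_overhang)
for n in ('scene','side'):
    p=eyes.get_image(n); save(p,n+'0'); print(n,p['vertical_fov'],p['cx'],p['cy'],p['rvec'],p['tvec'])
    for q in ['press','pawl_tail','lever_knob','jig','jig_lip','studs','jig_holes','pad','shaft']:
        r=spotter.mark_of(q,p); print(q,[(np.round(d['centre'],4).tolist(),round(d['confidence'],2)) for d in r[:4]])
print(ctrl.get_obs()['t'])
E
```

```text
pics
0.0 [0.22691145 0.58206168 0.40343783] [-0.58055056 -3.08683457  0.00320302] 0.0855813354281203 0.1734
scene 54.490308578718235 316.3087184039807 242.3630879686735 [ 1.33274138  2.10846095 -0.9722868 ] [ 0.37996214 -0.18463425  1.55682542]
press [([0.545, -0.0131, -0.0004], 0.82)]
pawl_tail [([0.6199, 0.1376, 0.2266], 0.95), ([0.5474, -0.1547, 0.0301], 0.43), ([0.7172, 0.2047, -0.0008], 0.23), ([0.4907, 0.2573, -0.0021], 0.16)]
lever_knob [([0.4648, -0.0391, 0.2509], 0.94), ([0.5237, -0.3824, 0.0024], 0.36)]
jig [([0.3784, -0.6209, -0.0001], 0.94), ([0.3268, -0.1551, -0.002], 0.81), ([0.5484, -0.0783, 0.0336], 0.61)]
jig_lip [([0.3674, -0.473, 0.033], 0.94), ([0.1932, -0.2914, 0.0433], 0.84), ([0.5489, -0.2292, 0.067], 0.75)]
studs [([0.5436, -0.1531, 0.0309], 0.65)]
jig_holes [([0.1975, -0.2838, -0.0003], 0.98), ([0.3677, -0.4742, -0.0011], 0.96), ([0.5477, -0.2224, 0.0429], 0.72), ([0.7165, 0.2025, 0.0009], 0.31)]
pad [([0.5445, -0.0132, 0.0484], 0.38)]
shaft [([0.5478, 0.0236, 0.1595], 0.65)]
side 46.57029990902312 320.0421277881207 229.17112406884334 [ 2.3771958  -0.59357819  0.21399151] [-0.55564589  0.22078078  1.33198819]
press [([0.5428, -0.0071, 0.0006], 0.91)]
pawl_tail [([0.624, 0.1358, 0.2215], 0.62)]
lever_knob [([0.4586, -0.0336, 0.2514], 0.77)]
jig [([0.3246, -0.1502, -0.0013], 0.97), ([0.5481, -0.0778, 0.0297], 0.68), ([0.6192, 0.1355, 0.2232], 0.15)]
jig_lip [([0.3689, -0.4667, 0.0266], 0.97), ([0.5488, -0.2333, 0.067], 0.56), ([0.6973, -0.0289, 0.0031], 0.28), ([0.7209, -0.2036, 0.003], 0.22)]
studs [([0.549, -0.1561, 0.028], 0.78), ([0.5204, -0.3847, 0.0021], 0.67)]
jig_holes [([0.545, -0.2208, 0.0379], 0.92), ([0.365, -0.4782, 0.0003], 0.89), ([0.1982, -0.2864, -0.0001], 0.58)]
pad [([0.5469, -0.0095, 0.0527], 0.69)]
shaft [([0.5493, 0.0248, 0.1572], 0.72)]
1.0
```

View pics/scene0.png

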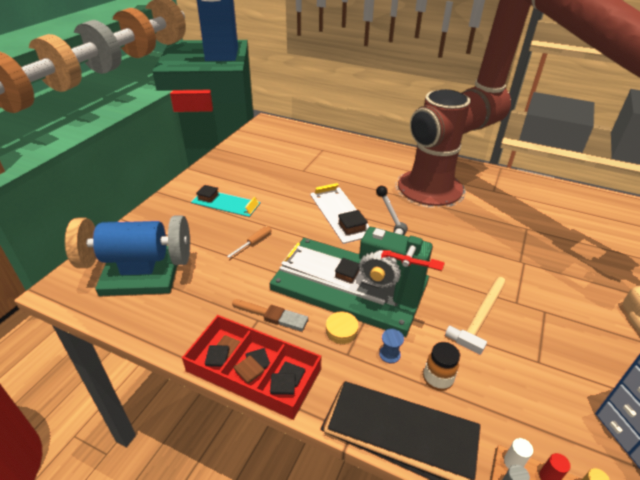

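View pics/side0.png

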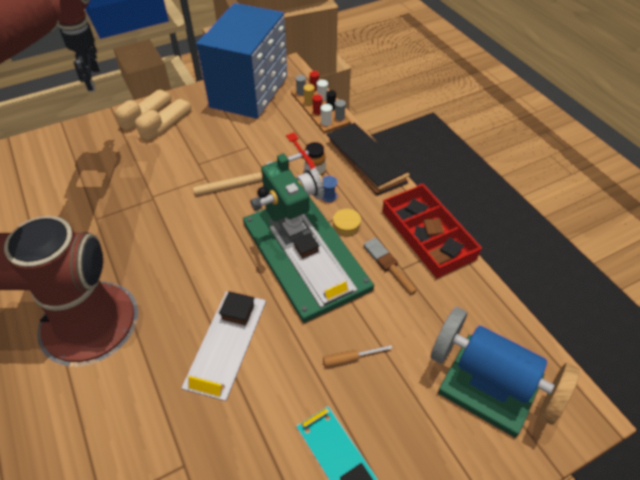

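The candidates for the jig in the scene picture are the turquoise one at (225,203), a larger white one on the bench at (340,212), and a white one on the press bed at (320,268). The one on the bed fits: it isn't turquoise, it is the smaller white one, and it sits between the guide strips. I'll confirm with a crop and fit the press pose.

```bash
python3 - <<'E'
from h import *
from scipy.optimize import least_squares
a=cv2.imread('pics/scene0.png')[165:325,255:455]; b=cv2.imread('pics/side0.png')[135:405,175:395]
a=cv2.resize(a,(400*1,320)); b=cv2.resize(b,None,fx=1.7,fy=1.7)
c=np.zeros((470,800,3),np.uint8); c[:320,:400]=a; c[:min(470,b.shape[0]),410:410+b.shape[1]]=b[:470]; cv2.imwrite('pics/crop0.png',c)
pts=[((0,0),(.545,-.0131)),((0,0),(.5428,-.0071)),((0,30),(.5478,.0236)),((0,30),(.5493,.0248)),((74,145),(.6199,.1376)),((74,145),(.624,.1358)),
((0,-145),(.5436,-.1531)),((0,-145),(.549,-.1561)),((0,0),(.5445,-.0132)),((0,0),(.5469,-.0095))]
def T(v,p): c,s=np.cos(v[2]),np.sin(v[2]); x,y=np.array(p)/1000; return np.array([v[0]+c*x-s*y,v[1]+s*x+c*y])
f=lambda v:np.concatenate([T(v,p)-np.array(w) for p,w in pts])
r=least_squares(f,[.545,-.01,0],loss='soft_l1',f_scale=.004); v=r.x; print(v); print((f(v)*1000).round(1).reshape(-1,2).tolist())
# in P frame
Ri=np.array([[np.cos(v[2]),np.sin(v[2])],[-np.sin(v[2]),np.cos(v[2])]])
for n,w in dict(knob1=(.4648,-.0391),knob2=(.4586,-.0336),jig1=(.5484,-.0783),jig2=(.5481,-.0778),lip1=(.5489,-.2292),lip2=(.5488,-.2333),h1=(.5477,-.2224),h2=(.545,-.2208)).items(): print(n,(Ri@(np.array(w)-v[:2])*1000).round(1))
for d in (1.03,1.29): print(d,30+110*np.sin(.73-d),158+110*np.cos(.73-d))
E
```

```text
[ 0.5464089  -0.00878474 -0.00575041]
[[1.4, 4.3], [3.6, -1.7], [-1.2, -2.4], [-2.7, -3.6], [1.3, -1.8], [-2.8, -0.0], [2.0, -0.7], [-3.4, 2.3], [1.9, 4.4], [-0.5, 0.7]]
knob1 [-81.4 -30.8]
knob2 [-87.7 -25.3]
jig1 [  2.4 -69.5]
jig2 [  2.1 -69. ]
lip1 [   3.8 -220.4]
lip2 [   3.7 -224.5]
h1 [   2.5 -213.6]
h2 [-2.00e-01 -2.12e+02]
1.03 -2.5072227327473584 263.08701380381666
1.29 -28.430481771297174 251.19806221147576
```

View pics/crop0.png

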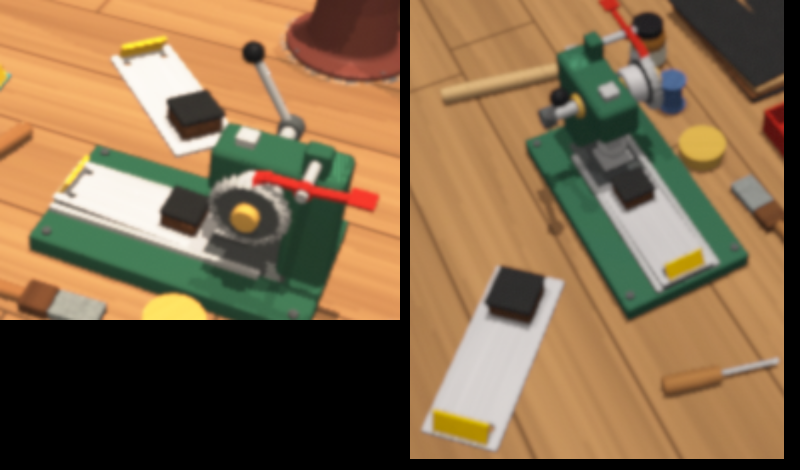

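```bash
cat >> h.py <<'E'
V=np.array([0.5464,-0.0088,-0.006])
def P(x,y,z):
    c,s=np.cos(V[2]),np.sin(V[2]); return np.array([V[0]+(c*x-s*y)/1000,V[1]+(s*x+c*y)/1000,z/1000])
def goto(tip,yaw=None):
    "tip: fingertip target world (tool down, y-axis of tool at angle yaw). prints turn & shift remaining in tool axes"
    o=ctrl.get_obs(); M=R.from_rotvec(o['tool_rot']); m=M.as_matrix()
    print('t',round(o['t'],2),'tcp',o['tool_pos'].round(4),'axes x',m[:,0].round(3),'y',m[:,1].round(3),'z',m[:,2].round(3),'F',o['contact_force'].round(1),'q',np.round(o['q'],2))
    if yaw is not None:
        y=np.array([np.cos(yaw),np.sin(yaw),0]); z=np.array([0,0,-1]); D=R.from_matrix(np.stack([np.cross(y,z),y,z],1))
        print('turn(tool)',(M.inv()*D).as_rotvec().round(3))
    d=np.array(tip)+[0,0,ctrl.finger_overhang]-o['tool_pos']
    print('shift world mm',(d*1000).round(1),'tool mm',(m.T@d*1000).round(1))
E
python3 - <<'E'
from h import *
goto(P(74,145,260),0); goto(P(74,145,260),np.pi)
E
```

```text
t 1.0 tcp [0.227  0.5823 0.4047] axes x [-0.932  0.363  0.   ] y [0.363 0.932 0.   ] z [ 0.  0. -1.] F [-0.3 -0.1  0.6] q [ 1.08  0.05  1.61  0.    1.48 -0.12]
turn(tool) [ 0.    -0.     1.199]
shift world mm [ 394.2 -446.5   28.7] tool mm [-529.5 -272.8  -28.7]
t 1.0 tcp [0.227  0.5823 0.4047] axes x [-0.932  0.363  0.   ] y [0.363 0.932 0.   ] z [ 0.  0. -1.] F [-0.3 -0.1  0.6] q [ 1.08  0.05  1.61  0.    1.48 -0.12]
turn(tool) [ 0.     0.    -1.943]
shift world mm [ 394.2 -446.5   28.7] tool mm [-529.5 -272.8  -28.7]
```

```bash
python3 -m crank '[[0,0,0,-20,-10,-30,1],[0,0,0,-36,-18,0,1],[0,0,0,-36,-18,0,1],[0,0,0,-36,-18,0,1],[0,0,0,-36,-18,0,1],[0,0,0,-36,-18,0,1],[0,0,0,-36,-18,0,1],[0,0,0,-36,-18,0,1]]' 40; python3 -m crank '[[0,0,0,-36,-18,0,1],[0,0,0,-36,-18,0,1],[0,0,0,-36,-18,0,1],[0,0,0,-36,-18,0,1],[0,0,0,-20,-10,0,1],[0,0,0,0,0,0,1]]'; python3 -c "
from h import *
goto(P(74,145,260),0)"
```

```text
t: 1.67
tool_pos: [0.4338, 0.354, 0.4365]
tool_rot: [0.557, 3.091, 0.005]
contact_force: [1.4, 0.4, 0.6]
opening: -0.0001
t: 2.17
tool_pos: [0.5658, 0.2078, 0.4375]
tool_rot: [0.568, 3.084, 0.005]
contact_force: [-0.7, 0.5, -0.0]
opening: -0.0001
t 2.17 tcp [0.5658 0.2078 0.4375] axes x [-0.934  0.356 -0.005] y [0.356 0.934 0.004] z [ 0.006  0.002 -1.   ] F [-0.7  0.5 -0. ] q [ 0.23 -0.02  1.63  0.    1.52 -0.98]
turn(tool) [0.007 0.002 1.206]
shift world mm [ 55.5 -72.   -4.1] tool mm [-77.5 -47.5   4.3]
```

```bash
python3 -m crank '[[0,0,0.12,0,0,0,1],[0,0,0.12,0,0,0,1],[0,0,0.12,0,0,0,1],[0,0,0.12,0,0,0,1],[0,0,0.12,0,0,0,1],[0,0,0.12,0,0,0,1],[0,0,0.12,0,0,0,1],[0,0,0.12,0,0,0,1]]'; python3 -m crank '[[0,0,0.12,0,0,0,1],[0,0,0.12,0,0,0,1],[0,0,0,0,0,0,1]]';  python3 -c "
from h import *
goto(P(74,145,260),0)
p=eyes.get_image('wrist');save(p,'w1')
for q in ['pawl_tail','lever_knob']:print(q,spotter.mark_of(q,p)[:2])"
```

```text
t: 2.83
tool_pos: [0.5645, 0.2091, 0.4371]
tool_rot: [-1.981, -2.438, -0.008]
contact_force: [0.6, -0.1, -0.2]
opening: -0.0002
t: 3.08
tool_pos: [0.5628, 0.2113, 0.4372]
tool_rot: [-2.269, -2.17, -0.008]
contact_force: [-0.3, 0.3, -0.6]
opening: -0.0001
t 3.08 tcp [0.5628 0.2113 0.4372] axes x [0.045 0.999 0.005] y [ 0.999 -0.045  0.002] z [ 0.002  0.005 -1.   ] F [-0.3  0.3 -0.6] q [ 0.23 -0.02  1.63  0.    1.53  0.28]
turn(tool) [ 0.002 -0.005 -0.045]
shift world mm [ 58.5 -75.5  -3.8] tool mm [-72.9  61.8   3.6]
pawl_tail []
lever_knob []
```

View pics/w1.png

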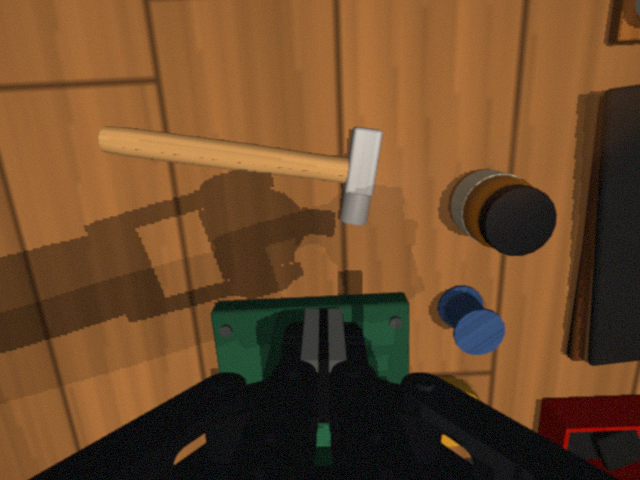

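The wrist view shows the base's rear edge at about (312,300), with the fingers at (322,330). The pawl is hidden behind the hand. I'll move over the thumb pad.

```bash
python3 -m crank '[[0,0,-0.045,-25,20,0,1],[0,0,0,-25,22,0,1],[0,0,0,-23,22,0,1],[0,0,0,0,0,0,1]]';  python3 -c "
from h import *
goto(P(74,145,240),0)
for n in ('scene','side'):
    p=eyes.get_image(n);save(p,n+'2')
    for q in ['pawl_tail','press']:print(q,spotter.mark_of(q,p)[:1])
    c=p['image']; 
    c=c[180:340,330:530] if n=='scene' else c[60:260,200:400]
    cv2.imwrite('pics/c2%s.png'%n,cv2.cvtColor(cv2.resize(c,None,fx=3,fy=3,interpolation=3),4))
"
```

```text
t: 3.57
tool_pos: [0.6272, 0.1379, 0.4374]
tool_rot: [-2.195, -2.246, -0.01]
contact_force: [-0.4, 0.5, 0.9]
opening: -0.0001
t 3.57 tcp [0.6272 0.1379 0.4374] axes x [-0.023  1.     0.006] y [1.    0.023 0.004] z [ 0.004  0.006 -1.   ] F [-0.4  0.5  0.9] q [0.1  0.07 1.54 0.01 1.53 0.08]
turn(tool) [ 0.004 -0.006  0.023]
shift world mm [ -5.9  -2.2 -24. ] tool mm [-2.2 -6.1 24. ]
pawl_tail [{'centre': [0.6192, 0.1391, 0.2268], 'confidence': 0.91}]
press [{'centre': [0.5455, -0.0117, 0.0007], 'confidence': 0.93}]
pawl_tail [{'centre': [0.6215, 0.1358, 0.2234], 'confidence': 0.65}]
press []
```

View pics/c2scene.png

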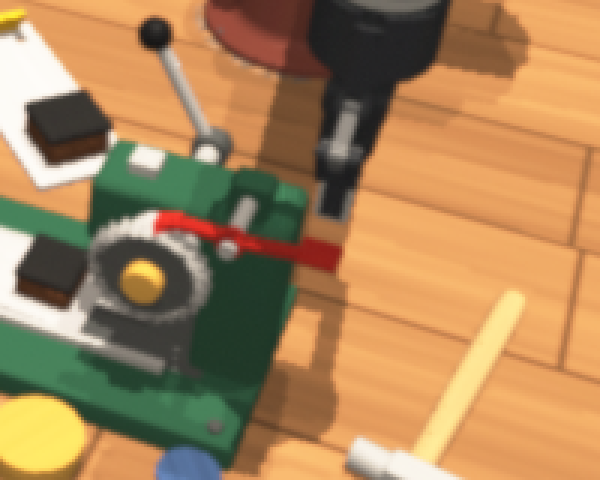

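View pics/c2side.png

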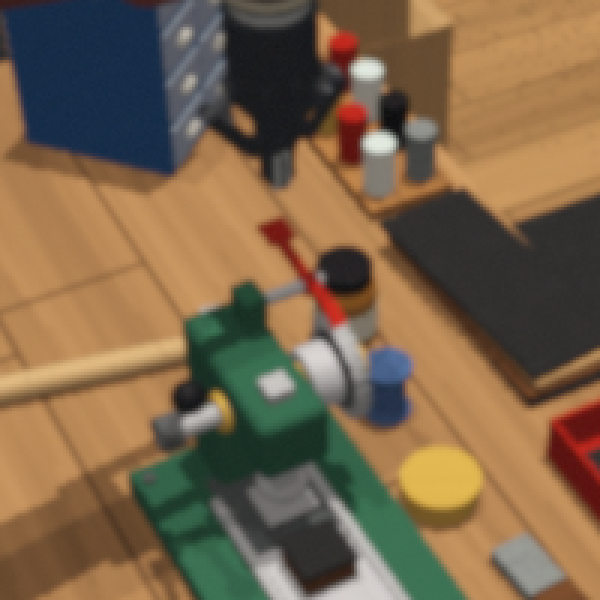

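The closed fingertips hang just above the red pad in both views. I'll press down, aiming for the tip at z of about 0.206.

```bash
python3 -m crank '[[0,0,0.02,-2,-6,12,1],[0,0,0,0,0,14,1],[0,0,0,0,0,12,1],[0,0,0,0,0,10,1],[0,0,0,0,0,8,1],[0,0,0,0,0,0,1]]';  python3 -c "
from h import *
goto(P(74,145,206),0)
for n in ('scene','side'):
    p=eyes.get_image(n);save(p,n+'3')
    for q in ['lever_knob']:print(q,spotter.mark_of(q,p)[:1])
    c=p['image']; 
    c=c[160:320,330:530] if n=='scene' else c[60:260,200:400]
    cv2.imwrite('pics/c3%s.png'%n,cv2.cvtColor(cv2.resize(c,None,fx=3,fy=3,interpolation=3),4))
"
```

```text
t: 4.37
tool_pos: [0.6168, 0.1448, 0.3809]
tool_rot: [-2.204, -2.236, -0.021]
contact_force: [-1.0, 0.2, 1.0]
opening: 0.0001
t 4.37 tcp [0.6168 0.1448 0.3809] axes x [-0.014  1.     0.011] y [1.    0.014 0.008] z [ 0.008  0.011 -1.   ] F [-1.   0.2  1. ] q [0.11 0.09 1.62 0.01 1.43 0.1 ]
turn(tool) [ 0.008 -0.011  0.014]
shift world mm [ 4.5 -9.  -1.5] tool mm [-9.1  4.4  1.4]
lever_knob [{'centre': [0.4668, -0.0233, 0.2574], 'confidence': 0.71}]
lever_knob [{'centre': [0.4573, -0.0004, 0.2642], 'confidence': 0.87}]
```

View pics/c3scene.png

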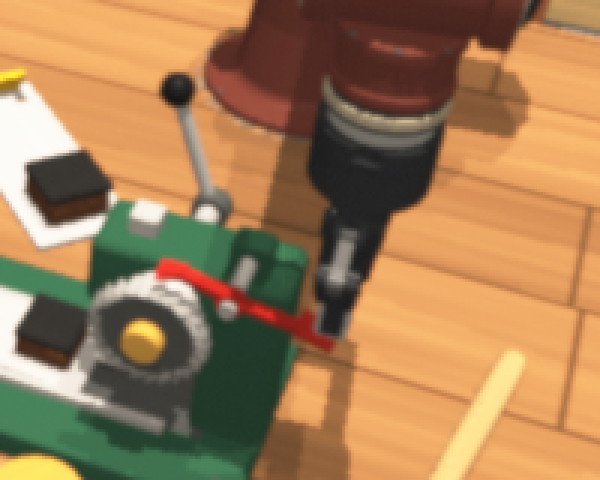

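The pawl is lifted and the lever is swinging up. I'll keep holding.

```bash
python3 -m crank '[[0,0,0,0,0,1,1],[0,0,0,0,0,0,1],[0,0,0,0,0,0,1],[0,0,0,0,0,0,1],[0,0,0,0,0,0,1],[0,0,0,0,0,0,1],[0,0,0,0,0,0,1]]'; python3 -c "
from h import *
goto(P(74,145,206),0)
for n in ('scene','side'):
    p=eyes.get_image(n);save(p,n+'4')
    for q in ['lever_knob','pad']:print(q,spotter.mark_of(q,p)[:1])
print(P(-85,103,240))
"
```

```text
t: 5.15
tool_pos: [0.6178, 0.1443, 0.3852]
tool_rot: [2.206, 2.235, 0.028]
contact_force: [-0.5, -0.2, 0.3]
opening: 0.0002
t 5.15 tcp [0.6178 0.1443 0.3852] axes x [-0.013  1.     0.011] y [1.    0.013 0.014] z [ 0.014  0.012 -1.   ] F [-0.5 -0.2  0.3] q [0.11 0.08 1.61 0.01 1.43 0.1 ]
turn(tool) [ 0.014 -0.012  0.013]
shift world mm [ 3.5 -8.5 -5.8] tool mm [-8.7  3.3  5.7]
lever_knob [{'centre': [0.463, 0.0916, 0.2378], 'confidence': 0.71}]
pad []
lever_knob [{'centre': [0.4603, 0.0979, 0.2394], 'confidence': 0.61}]
pad [{'centre': [0.5468, -0.0105, 0.0897], 'confidence': 0.54}]
[0.46201953 0.09470814 0.24      ]
```

```bash
python3 -m crank '[[0,0,0,-4,2,6,1],[0,0,0,0,0,1,1],[0,0,0,0,0,1,1],[0,0,0,0,0,1,1]]'; python3 -c "
from h import *
goto(P(74,145,206),0)
p=eyes.get_image('scene')
c=p['image'][160:320,330:530]
cv2.imwrite('pics/c5.png',cv2.cvtColor(cv2.resize(c,None,fx=3,fy=3,interpolation=3),4))
"
```

```text
t: 5.78
tool_pos: [0.6205, 0.1401, 0.3756]
tool_rot: [2.205, 2.234, 0.031]
contact_force: [0.0, 0.6, 1.5]
opening: 0.0001
t 5.78 tcp [0.6205 0.1401 0.3756] axes x [-0.013  1.     0.012] y [1.    0.013 0.016] z [ 0.016  0.012 -1.   ] F [0.  0.6 1.5] q [0.1  0.09 1.62 0.01 1.41 0.09]
turn(tool) [ 0.016 -0.012  0.013]
shift world mm [ 0.8 -4.4  3.8] tool mm [-4.3  0.8 -3.9]
```

View pics/c5.png

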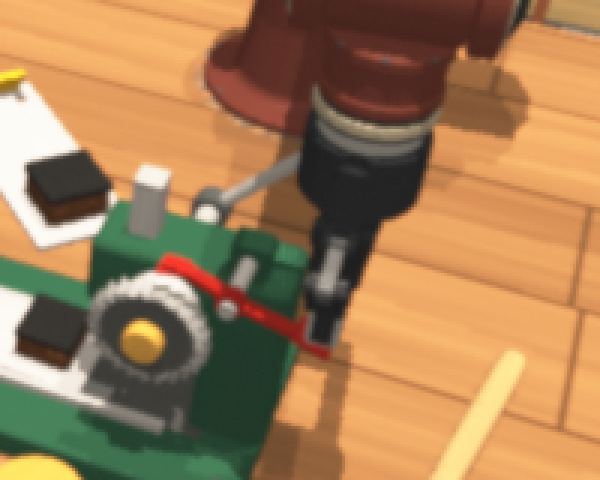

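The ram is fully up and the lever leans to +y, with the pawl still pressed. Now I'll release it.

```bash
python3 -m crank '[[0,0,0,0,0,-30,1],[0,0,0,0,0,-40,1],[0,0,0,0,0,-30,1],[0,0,0,0,0,0,1],[0,0,0,0,0,0,1],[0,0,0,0,0,0,1]]'; python3 -c "
from h import *
goto(P(0,-275,305),0)
p=eyes.get_image('scene');save(p,'s6')
for q in ['pawl_tail','lever_knob']:print(q,spotter.mark_of(q,p)[:1])
c=p['image'][160:320,330:530]
cv2.imwrite('pics/c6.png',cv2.cvtColor(cv2.resize(c,None,fx=3,fy=3,interpolation=3),4))
"
```

```text
t: 6.33
tool_pos: [0.6188, 0.1382, 0.474]
tool_rot: [-2.207, -2.235, -0.019]
contact_force: [-0.4, 0.3, 0.2]
opening: -0.0
t 6.33 tcp [0.6188 0.1382 0.474 ] axes x [-0.012  1.     0.009] y [1.    0.012 0.008] z [ 0.008  0.009 -1.   ] F [-0.4  0.3  0.2] q [0.1  0.04 1.51 0.01 1.58 0.09]
turn(tool) [ 0.008 -0.009  0.012]
shift world mm [ -74.  -422.     4.4] tool mm [-421.   -79.2   -8.8]
pawl_tail [{'centre': [0.6174, 0.1377, 0.2218], 'confidence': 0.78}]
lever_knob [{'centre': [0.4632, 0.0925, 0.2377], 'confidence': 0.67}]
```

View pics/c6.png

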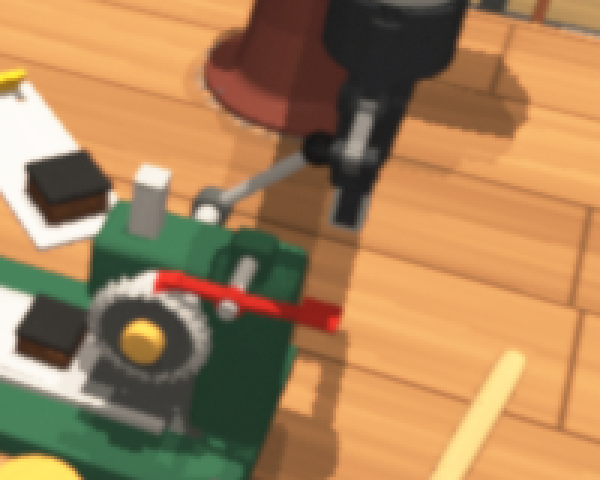

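The pawl has dropped back and the press is up (knob at about 0.093, ram raised). Next I'll move over to the -y side.

```bash
python3 -m crank '[[0.008,-0.009,0.012,-39,-7,0,1],[0,0,0,-39,-7,0,1],[0,0,0,-39,-7,0,1],[0,0,0,-39,-7,0,1],[0,0,0,-39,-7,0,1],[0,0,0,-39,-7,0,1],[0,0,0,-39,-7,0,1],[0,0,0,-39,-7,0,1]]'; python3 -m crank '[[0,0,0,-39,-7,0,1],[0,0,0,-39,-7,0,1],[0,0,0,-20,-5,0,1],[0,0,0,0,0,0,1]]'; python3 -c "
from h import *
goto(P(0,-275,120),0)
for n in ['scene','side']:
    p=eyes.get_image(n)
    for q in ['jig_lip','jig_holes','studs','jig']:print(q,[d['centre'] for d in spotter.mark_of(q,p)[:4]])
"
```

```text
t: 7.15
tool_pos: [0.5618, -0.1782, 0.4563]
tool_rot: [-2.189, -2.224, 0.02]
contact_force: [0.3, -0.9, 0.2]
opening: -0.0001
t: 7.48
tool_pos: [0.5398, -0.2874, 0.4484]
tool_rot: [-2.191, -2.208, 0.027]
contact_force: [0.4, -0.4, 0.4]
opening: 0.0
t 7.48 tcp [ 0.5398 -0.2874  0.4484] axes x [-0.008  1.     0.009] y [ 0.999  0.008 -0.034] z [-0.034  0.009 -0.999] F [ 0.4 -0.4  0.4] q [-0.61  0.01  1.59 -0.01  1.58 -0.62]
turn(tool) [-0.034 -0.009  0.008]
shift world mm [   4.9    3.6 -155. ] tool mm [  2.1  10.2 154.7]
jig_lip [[0.5482, -0.2277, 0.0656], [0.1921, -0.2913, 0.0397], [0.3652, -0.4726, 0.0338]]
jig_holes [[0.3656, -0.4749, -0.0012], [0.1953, -0.2861, -0.0012], [0.5472, -0.2224, 0.0439]]
studs [[0.5469, -0.157, 0.0302], [0.7166, 0.2061, 0.0023]]
jig [[0.3783, -0.6204, -0.0012], [0.5446, -0.0811, 0.0338], [0.3247, -0.155, -0.005], [0.7159, 0.208, 0.0047]]
jig_lip [[0.3687, -0.4666, 0.0292], [0.5505, -0.2305, 0.0685], [0.1904, -0.2957, 0.0359], [0.7227, -0.2029, 0.0019]]
jig_holes [[0.3684, -0.4774, -0.0034], [0.5479, -0.2231, 0.0405], [0.1984, -0.2866, 0.0026]]
studs [[0.5496, -0.1552, 0.0304], [0.4566, 0.0959, 0.24], [0.521, -0.3841, 0.0022]]
jig [[0.5454, -0.0778, 0.0322], [0.3246, -0.1499, -0.0018]]
```

```bash
python3 -m crank '[[-0.034,-0.009,0.008,2,7,20,1],[0,0,0,0,0,35,1],[0,0,0,0,0,35,1],[0,0,0,0,0,35,1],[0,0,0,0,0,30,1],[0,0,0,0,0,20,1],[0,0,0,0,0,0,1]]'; python3 -c "
from h import *
goto(P(1,-270,47),0)
"
```

```text
t: 8.57
tool_pos: [0.5524, -0.2779, 0.2763]
tool_rot: [2.195, 2.222, 0.009]
contact_force: [-0.1, 0.3, -1.3]
opening: 0.0002
t 8.57 tcp [ 0.5524 -0.2779  0.2763] axes x [-0.012  1.    -0.009] y [1.    0.012 0.017] z [ 0.017 -0.009 -1.   ] F [-0.1  0.3 -1.3] q [-0.59  0.14  1.74  0.    1.24 -0.6 ]
turn(tool) [0.017 0.009 0.012]
shift world mm [ -6.6  -0.9 -55.9] tool mm [-0.3 -7.6 55.7]
```

```bash
python3 -m crank '[[0.017,0.009,0.012,0,-6,14,1],[0,0,0,-1,-2,18,1],[0,0,0,0,0,14,1],[0,0,0,0,0,8,1],[0,0,0,0,0,0,1]]'; python3 -c "
from h import *
goto(P(1,-250,47),0)
for n in ['scene','side']:
    p=eyes.get_image(n)
    c=p['image'][200:320,240:400] if n=='scene' else p['image'][170:330,230:400]
    cv2.imwrite('pics/c7%s.png'%n,cv2.cvtColor(cv2.resize(c,None,fx=3,fy=3,interpolation=3),4))
"
```

```text
t: 8.98
tool_pos: [0.5455, -0.279, 0.2232]
tool_rot: [2.22, 2.219, 0.0]
contact_force: [0.6, -0.2, -0.1]
opening: -0.0001
t 8.98 tcp [ 0.5455 -0.279   0.2232] axes x [ 0.001  1.    -0.002] y [ 1.    -0.001  0.002] z [ 0.002 -0.002 -1.   ] F [ 0.6 -0.2 -0.1] q [-0.59  0.2   1.77 -0.    1.17 -0.59]
turn(tool) [ 0.002  0.002 -0.001]
shift world mm [ 0.4 20.2 -2.8] tool mm [20.2  0.4  2.8]
```

View pics/c7scene.png

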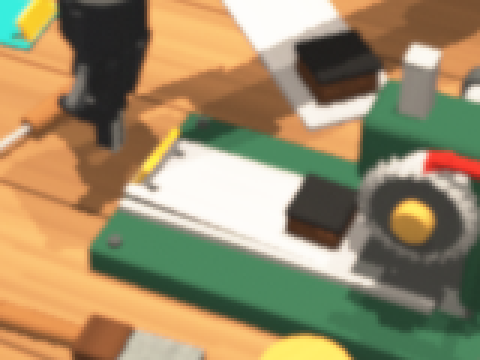

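View pics/c7side.png

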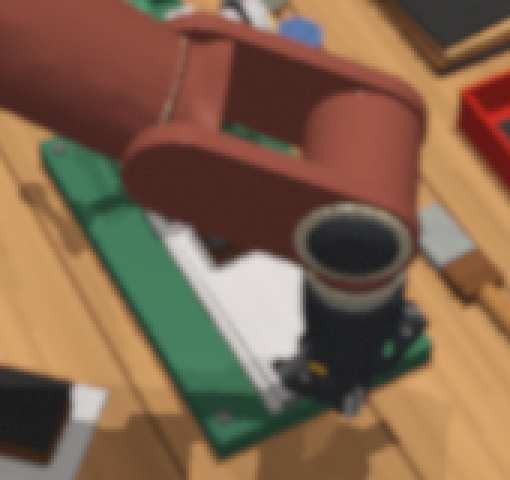

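The fingers stand just outside the yellow lip (scene crop (110,145), lip at (155,160)) and centred on it. I'll start a slow push.

```bash
python3 -m crank '[[0,0,0,10,0,2,1],[0,0,0,8,0,0,1],[0,0,0,5,0,0,1],[0,0,0,4,0,0,1],[0,0,0,4,0,0,1],[0,0,0,4,0,0,1],[0,0,0,4,0,0,1],[0,0,0,4,0,0,1]]'; python3 -c "
from h import *
goto(P(1,-169,47),0)"
python3 -m crank '[[0,0,0,4,0,0,1],[0,0,0,4,0,0,1],[0,0,0,4,0,0,1],[0,0,0,4,0,0,1],[0,0,0,4,0,0,1],[0,0,0,4,0,0,1]]'; python3 -c "
from h import *
goto(P(1,-169,47),0)
p=eyes.get_image('scene')
for q in ['jig_lip','jig_holes','jig']:print(q,[d['centre'] for d in spotter.mark_of(q,p)[:4]])
c=p['image'][200:320,240:400]
cv2.imwrite('pics/c8.png',cv2.cvtColor(cv2.resize(c,None,fx=4,fy=4,interpolation=3),4))
"
```

```text
t: 9.75
tool_pos: [0.5484, -0.2334, 0.2291]
tool_rot: [2.209, 2.21, 0.003]
contact_force: [-0.3, -2.3, -0.7]
opening: 0.0
t 9.75 tcp [ 0.5484 -0.2334  0.2291] axes x [-0.     1.    -0.011] y [1.    0.    0.013] z [ 0.013 -0.011 -1.   ] F [-0.3 -2.3 -0.7] q [-0.53  0.15  1.82 -0.    1.16 -0.53]
turn(tool) [0.013 0.011 0.   ]
shift world mm [-2.  55.6 -8.7] tool mm [55.7 -2.2  8.1]
t: 10.25
tool_pos: [0.5484, -0.2074, 0.229]
tool_rot: [2.209, 2.208, 0.002]
contact_force: [0.4, -1.2, -0.3]
opening: -0.0001
t 10.25 tcp [ 0.5484 -0.2074  0.229 ] axes x [ 0.     1.    -0.012] y [ 1.    -0.     0.014] z [ 0.014 -0.012 -1.   ] F [ 0.4 -1.2 -0.3] q [-0.49  0.13  1.84 -0.    1.15 -0.49]
turn(tool) [ 0.014  0.012 -0.   ]
shift world mm [-2.  29.6 -8.6] tool mm [29.7 -2.2  8.3]
jig_lip [[0.5475, -0.194, 0.0656], [0.1909, -0.2924, 0.037], [0.5232, -0.3829, 0.0033], [0.3647, -0.4709, 0.0307]]
jig_holes [[0.3686, -0.4739, 0.0042], [0.5479, -0.1864, 0.0379], [0.1942, -0.2836, 0.0019]]
jig [[0.5452, -0.0447, 0.0328], [0.3268, -0.1541, -0.0032], [0.3796, -0.6199, 0.0007]]
```

View pics/c8.png

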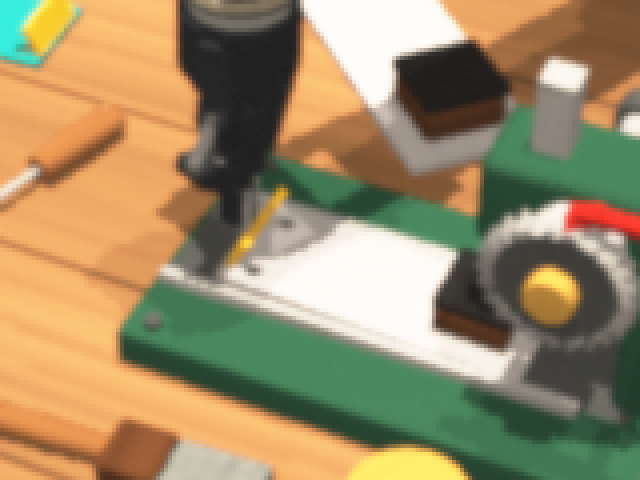

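The jig is moving, with about 32 mm to go. The tip has crept up, so I'll lower it a little as I push.

```bash
python3 -m crank '[[0.012,0.01,0,-3,-2,6,1],[0,0,0,2,0,2,1],[0,0,0,3,0,0,1],[0,0,0,3,0,0,1],[0,0,0,3,0,0,1],[0,0,0,3,0,0,1],[0,0,0,3,0,0,1]]'; python3 -c "
from h import *
goto(P(1,-169,47),0)
p=eyes.get_image('scene')
for q in ['jig_lip','jig_holes','jig']:print(q,[d['centre'] for d in spotter.mark_of(q,p)[:4]])"
```

```text
t: 11.03
tool_pos: [0.5467, -0.1944, 0.221]
tool_rot: [2.221, 2.217, -0.001]
contact_force: [0.3, -1.8, 0.6]
opening: 0.0005
t 11.03 tcp [ 0.5467 -0.1944  0.221 ] axes x [ 0.002  1.    -0.003] y [ 1.    -0.002  0.002] z [ 0.002 -0.003 -1.   ] F [ 0.3 -1.8  0.6] q [-0.47  0.13  1.85 -0.    1.15 -0.47]
turn(tool) [ 0.002  0.003 -0.002]
shift world mm [-0.3 16.6 -0.6] tool mm [16.6 -0.4  0.6]
jig_lip [[0.3683, -0.47, 0.0277], [0.1942, -0.2905, 0.038]]
jig_holes [[0.1975, -0.2846, 0.0021], [0.3686, -0.4735, -0.0013], [0.5457, -0.1692, 0.0374]]
jig [[0.3253, -0.1548, -0.0028], [0.3794, -0.6195, -0.0006], [0.5494, -0.0244, 0.0324]]
```

```bash
python3 -m crank '[[0,0,0,3,0,0.5,1],[0,0,0,3,0,0.5,1],[0,0,0,2,0,0.5,1],[0,0,0,2,0,0.5,1],[0,0,0,2,0,0.5,1]]'; python3 -c "
from h import *
goto(P(1,-169,47),0)
p=eyes.get_image('scene')
for q in ['jig_lip','jig_holes','jig']:print(q,[d['centre'] for d in spotter.mark_of(q,p)[:4]])
c=p['image'][200:320,240:400]
cv2.imwrite('pics/c9.png',cv2.cvtColor(cv2.resize(c,None,fx=4,fy=4,interpolation=3),4))"
```

```text
t: 11.65
tool_pos: [0.5476, -0.1826, 0.2201]
tool_rot: [2.218, 2.214, -0.001]
contact_force: [-0.2, -1.6, 2.2]
opening: 0.0001
t 11.65 tcp [ 0.5476 -0.1826  0.2201] axes x [ 0.002  1.    -0.006] y [ 1.    -0.002  0.005] z [ 0.005 -0.006 -1.   ] F [-0.2 -1.6  2.2] q [-0.45  0.12  1.86 -0.    1.15 -0.45]
turn(tool) [ 0.005  0.006 -0.002]
shift world mm [-1.2  4.8  0.3] tool mm [ 4.8 -1.2 -0.3]
jig_lip [[0.3659, -0.4723, 0.0332], [0.5463, -0.1642, 0.0623], [0.1918, -0.2924, 0.0381]]
jig_holes [[0.1969, -0.2844, -0.0002], [0.368, -0.4782, 0.0012], [0.5484, -0.1573, 0.0406], [0.4898, 0.2564, -0.0036]]
jig [[0.3273, -0.1513, -0.0023], [0.5485, -0.0162, 0.0336]]
```

View pics/c9.png

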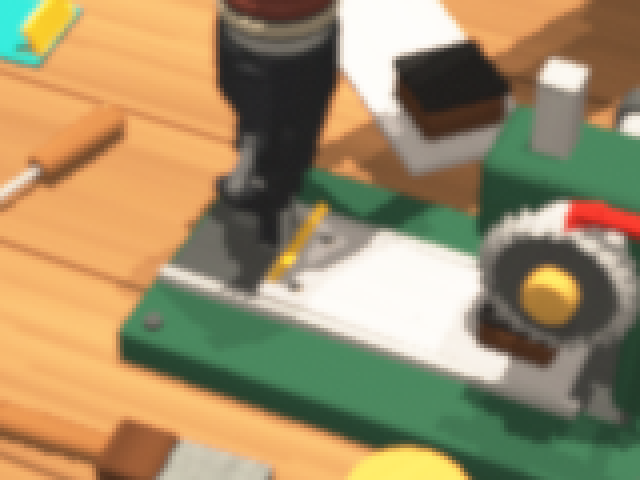

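```bash
for i in 1; do python3 -m crank '[[0,0,0,2,0,0,1],[0,0,0,2,0,0,1],[0,0,0,2,0,0,1]]'; done; python3 -c "
from h import *
goto(P(1,-169,47),0)
p=eyes.get_image('scene')
for q in ['jig_lip','jig_holes','jig']:print(q,[d['centre'] for d in spotter.mark_of(q,p)[:4] if abs(d['centre'][0]-.547)<.03])"; python3 -m crank '[[0,0,0,2,0,0,1],[0,0,0,2,0,0,1],[0,0,0,2,0,0,1]]';python3 -c "
from h import *
goto(P(1,-169,47),0)
p=eyes.get_image('scene')
for q in ['jig_lip','jig_holes','jig']:print(q,[d['centre'] for d in spotter.mark_of(q,p)[:4] if abs(d['centre'][0]-.547)<.03])"
```

```text
t: 12.1
tool_pos: [0.5468, -0.176, 0.2186]
tool_rot: [2.221, 2.216, -0.001]
contact_force: [-0.2, -1.5, 2.1]
opening: 0.0003
t 12.1 tcp [ 0.5468 -0.176   0.2186] axes x [ 0.003  1.    -0.003] y [ 1.    -0.003  0.002] z [ 0.002 -0.004 -1.   ] F [-0.2 -1.5  2.1] q [-0.44  0.12  1.87 -0.    1.15 -0.44]
turn(tool) [ 0.002  0.003 -0.003]
shift world mm [-0.5 -1.8  1.8] tool mm [-1.8 -0.4 -1.8]
jig_lip [[0.5482, -0.1588, 0.0573], [0.5499, -0.0106, 0.0314]]
jig_holes [[0.5453, -0.1545, 0.032], [0.5464, -0.1539, 0.0312]]
jig [[0.5476, -0.0078, 0.0315], [0.5259, -0.3828, 0.0024]]
t: 12.55
tool_pos: [0.5472, -0.1726, 0.2194]
tool_rot: [2.214, 2.211, -0.011]
contact_force: [-1.1, -6.6, 0.3]
opening: -0.0
t 12.55 tcp [ 0.5472 -0.1726  0.2194] axes x [ 0.001  1.    -0.014] y [ 1.    -0.001  0.004] z [ 0.004 -0.014 -1.   ] F [-1.1 -6.6  0.3] q [-0.43  0.12  1.87 -0.01  1.14 -0.43]
turn(tool) [ 0.004  0.014 -0.001]
shift world mm [-0.8 -5.2  1. ] tool mm [-5.3 -0.8 -0.9]
jig_lip [[0.5494, -0.1577, 0.0563]]
jig_holes [[0.5461, -0.1528, 0.0321]]
jig [[0.5491, -0.0097, 0.0317]]
```

Force rose to 6.6 N and the lip and holes came down by 6 mm, so the holes appear to have dropped. I'll back off and look.

```bash
python3 -m crank '[[0,0,0,-10,0,0,1],[0,0,0,-25,0,0,1],[0,0,0,-20,0,-20,1],[0,0,0,0,0,-40,1],[0,0,0,0,0,-40,1],[0,0,0,0,0,-40,1],[0,0,0,0,0,-40,1],[0,0,0,0,0,-30,1]]'; python3 -c "
from h import *
goto(P(-85,140,300),0)
for n in ['scene','side']:
    p=eyes.get_image(n)
    for q in ['jig_lip','jig_holes','jig','lever_knob']:print(q,[d['centre'] for d in spotter.mark_of(q,p)[:4] if abs(d['centre'][0]-.547)<.1])
    c=p['image'][200:320,240:400] if n=='scene' else p['image'][150:320,220:400]
    cv2.imwrite('pics/c10%s.png'%n,cv2.cvtColor(cv2.resize(c,None,fx=3,fy=3,interpolation=3),4))"
```

```text
t: 13.42
tool_pos: [0.5438, -0.2293, 0.4245]
tool_rot: [-2.214, -2.207, 0.017]
contact_force: [0.5, -0.0, 1.5]
opening: 0.0001
t 13.42 tcp [ 0.5438 -0.2293  0.4245] axes x [0.003 1.    0.003] y [ 1.    -0.003 -0.019] z [-0.019  0.003 -1.   ] F [ 0.5 -0.   1.5] q [-0.52 -0.04  1.67 -0.01  1.53 -0.52]
turn(tool) [-0.019 -0.003 -0.003]
shift world mm [-81.6 361.1  48.9] tool mm [361.  -83.6 -46.1]
jig_lip [[0.5484, -0.1558, 0.0599]]
jig_holes [[0.547, -0.1494, 0.0318]]
jig [[0.5486, -0.0086, 0.0304]]
lever_knob [[0.4624, 0.09, 0.237]]
jig_lip [[0.5498, -0.1595, 0.0586]]
jig_holes [[0.549, -0.1558, 0.0292]]
jig [[0.5466, -0.0052, 0.0292]]
lever_knob [[0.4603, 0.0954, 0.2382]]
```

View pics/c10scene.png

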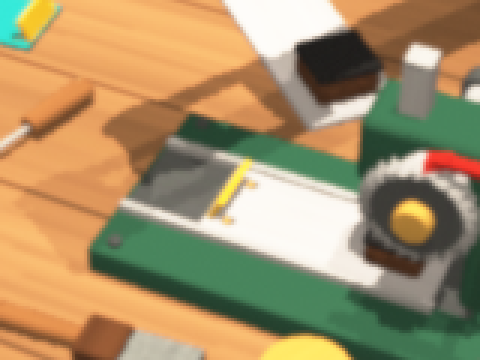

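View pics/c10side.png

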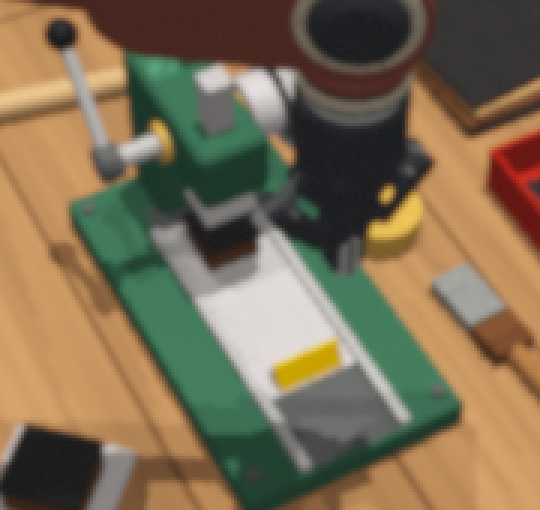

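The jig is seated: the brass studs show through its holes at scene crop (228,218) and (250,183), and the lip is down. Now I'll go over to the lever.

```bash
python3 -m crank '[[-0.019,-0.003,-0.003,0,0,-40,1],[0,0,0,0,-10,-16,1],[0,0,0,37,-8,-2,1],[0,0,0,37,-8,-2,1],[0,0,0,37,-8,0,1],[0,0,0,37,-8,0,1],[0,0,0,37,-8,0,1],[0,0,0,37,-8,0,1]]'; python3 -c "
from h import *
goto(P(-85,153,300),0)"
```

```text
t: 14.58
tool_pos: [0.4856, -0.0056, 0.4739]
tool_rot: [-2.221, -2.194, 0.01]
contact_force: [0.7, 0.5, -0.5]
opening: 0.0003
t 14.58 tcp [ 0.4856 -0.0056  0.4739] axes x [0.013 1.    0.009] y [ 1.    -0.012 -0.019] z [-0.019  0.009 -1.   ] F [ 0.7  0.5 -0.5] q [-0.17 -0.32  1.83  0.01  1.64 -0.15]
turn(tool) [-0.019 -0.009 -0.012]
shift world mm [-23.3 150.3  -0.5] tool mm [150.  -25.2   2.4]
```

```bash
python3 -m crank '[[-0.019,-0.009,-0.012,36,-6,0,1],[0,0,0,38,-6,0,1],[0,0,0,38,-6,0,1],[0,0,0,38,-6,0,1],[0,0,0,0,0,0,1]]'; python3 -c "
from h import *
goto(P(-85,153,232),0)
p=eyes.get_image('scene');print(spotter.mark_of('lever_knob',p)[:1])"
```

```text
t: 15.0
tool_pos: [0.4571, 0.1559, 0.471]
tool_rot: [-2.212, -2.225, 0.0]
contact_force: [0.2, 0.1, -0.9]
opening: -0.0
t 15.0 tcp [0.4571 0.1559 0.471 ] axes x [-0.006  1.     0.003] y [ 1.     0.006 -0.003] z [-0.003  0.003 -1.   ] F [ 0.2  0.1 -0.9] q [ 0.17 -0.33  1.85  0.    1.62  0.17]
turn(tool) [-0.003 -0.003  0.006]
shift world mm [  5.2 -11.2 -65.6] tool mm [-11.4   5.3  65.6]
[{'centre': [0.4646, 0.091, 0.2407], 'confidence': 0.6}]
```

```bash
python3 -m crank '[[0,0,0.006,0,5,25,1],[0,0,0,0,0,25,1],[0,0,0,0,0,16,1],[0,0,0,0,0,0,1]]'; python3 -c "
from h import *
goto(P(-85,130,230),0)
for n in ['scene','side']:
    p=eyes.get_image(n)
    c=p['image'][140:300,330:530] if n=='scene' else p['image'][60:220,160:360]
    cv2.imwrite('pics/c11%s.png'%n,cv2.cvtColor(cv2.resize(c,None,fx=3,fy=3,interpolation=3),4))"
```

```text
t: 15.43
tool_pos: [0.4647, 0.1487, 0.4034]
tool_rot: [2.23, 2.211, -0.002]
contact_force: [-1.0, -1.3, -1.2]
opening: 0.0002
t 15.43 tcp [0.4647 0.1487 0.4034] axes x [ 0.008  1.    -0.002] y [ 1.    -0.008  0.   ] z [ 0.    -0.002 -1.   ] F [-1.  -1.3 -1.2] q [ 0.16 -0.28  1.92 -0.    1.5   0.17]
turn(tool) [ 0.     0.002 -0.008]
shift world mm [ -2.6 -27.    0. ] tool mm [-27.1  -2.3   0. ]
```

View pics/c11scene.png

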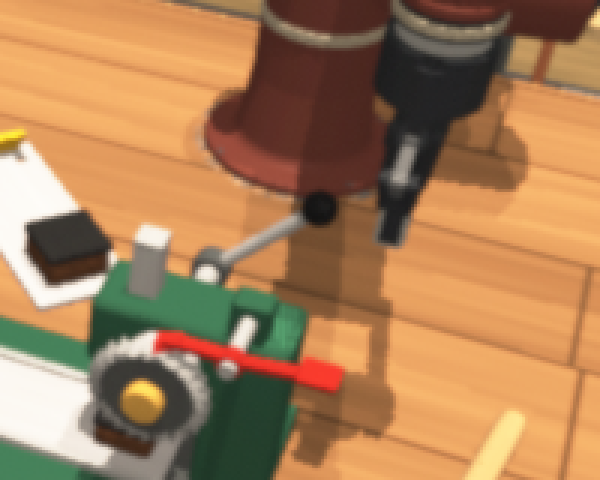

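View pics/c11side.png

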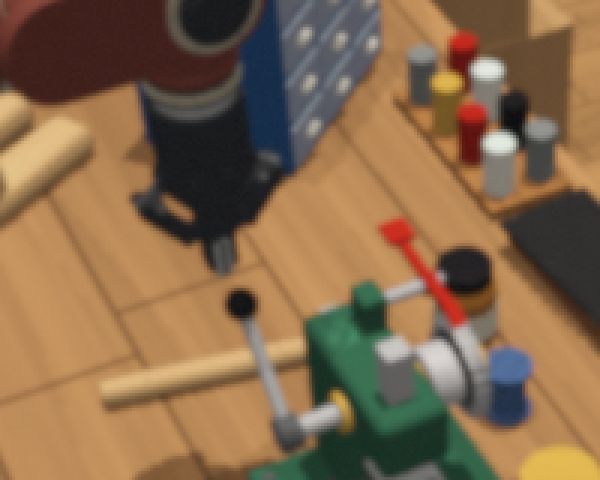

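The fingers are beside the knob on its +y side. I'll push it over along the arc.

```bash
python3 -m crank '[[0,0,0,-14,-1,0,1],[0,0,0,-12,-1,0,1],[0,0,0,-8,0,-1,1],[0,0,0,-8,0,-2,1],[0,0,0,-8,0,-2,1],[0,0,0,-8,0,-2,1],[0,0,0,-8,0,-2,1]]'; python3 -c "
from h import *
goto(P(-85,-7,235),0)
p=eyes.get_image('scene');print(spotter.mark_of('lever_knob',p)[:1])"
```

```text
t: 16.12
tool_pos: [0.4634, 0.0846, 0.4316]
tool_rot: [-2.217, -2.201, -0.059]
contact_force: [-2.8, 5.9, 1.1]
opening: 0.0002
t 16.12 tcp [0.4634 0.0846 0.4316] axes x [0.007 0.999 0.039] y [ 1.    -0.008  0.014] z [ 0.015  0.039 -0.999] F [-2.8  5.9  1.1] q [ 0.01 -0.35  1.93  0.04  1.55  0.02]
turn(tool) [ 0.015 -0.039 -0.007]
shift world mm [ -2.  -99.9 -23.2] tool mm [-100.7   -1.6   19.2]
[{'centre': [0.4637, 0.0679, 0.2563], 'confidence': 0.62}]
```

```bash
python3 -m crank '[[0.01,-0.03,0,0,0,12,1],[0,0,0,-6,0,5,1],[0,-0.01,0,-8,0,1,1],[0,-0.01,0,-8,0,0,1]]'; python3 -c "
from h import *
goto(P(-85,-7,235),0)
p=eyes.get_image('scene');print(spotter.mark_of('lever_knob',p)[:1])
c=p['image'][140:300,330:530]
cv2.imwrite('pics/c12.png',cv2.cvtColor(cv2.resize(c,None,fx=3,fy=3,interpolation=3),4))"
```

```text
t: 16.55
tool_pos: [0.4657, 0.0661, 0.4271]
tool_rot: [2.219, 2.204, 0.041]
contact_force: [-1.7, 8.0, 4.1]
opening: 0.0002
t 16.55 tcp [0.4657 0.0661 0.4271] axes x [0.007 1.    0.009] y [ 1.    -0.007  0.028] z [ 0.028  0.009 -1.   ] F [-1.7  8.   4.1] q [-0.02 -0.35  1.94  0.01  1.53 -0.01]
turn(tool) [ 0.028 -0.009 -0.007]
shift world mm [ -4.4 -81.4 -18.7] tool mm [-81.6  -4.3  17.8]
[{'centre': [0.4637, 0.0421, 0.2629], 'confidence': 0.8}]
```

View pics/c12.png

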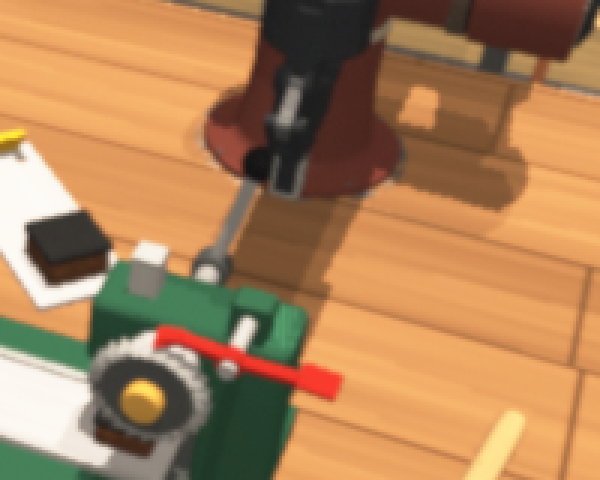

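The fingers are bearing on the knob with the tip below its centre. I'll keep pushing.

```bash
python3 -m crank '[[0.02,-0.01,0,-9,-2,4,1],[0,-0.005,0,-9,0,1,1],[0,-0.005,0,-9,0,1,1],[0,-0.005,0,-9,0,1,1],[0,-0.005,0,-9,0,1,1]]'; python3 -c "
from h import *
goto(P(-85,-7,235),0)
p=eyes.get_image('scene');print(spotter.mark_of('lever_knob',p)[:1])"
```

```text
t: 17.07
tool_pos: [0.4648, 0.0233, 0.427]
tool_rot: [2.213, 2.202, 0.014]
contact_force: [-0.3, 9.5, -1.7]
opening: 0.0
t 17.07 tcp [0.4648 0.0233 0.427 ] axes x [ 0.005  1.    -0.007] y [ 1.    -0.005  0.02 ] z [ 0.02  -0.007 -1.   ] F [-0.3  9.5 -1.7] q [-0.11 -0.36  1.95 -0.    1.54 -0.1 ]
turn(tool) [ 0.02   0.007 -0.005]
shift world mm [ -3.4 -38.6 -18.6] tool mm [-38.5  -3.6  18.8]
[{'centre': [0.462, -0.0056, 0.2664], 'confidence': 0.91}]
```

```bash
python3 -m crank '[[0.015,0.005,0,-9,-2,4,1],[0,0,0,-9,0,4,1],[0,0,0,-9,0,4,1]]'; python3 -c "
from h import *
goto(P(-85,-7,235),0)
p=eyes.get_image('scene');print(spotter.mark_of('lever_knob',p)[:1])
p=eyes.get_image('side');print(spotter.mark_of('lever_knob',p)[:1])"
```

```text
t: 17.42
tool_pos: [0.4638, -0.002, 0.4193]
tool_rot: [2.222, 2.214, 0.023]
contact_force: [-2.5, 9.0, 5.7]
opening: -0.0
t 17.42 tcp [ 0.4638 -0.002   0.4193] axes x [0.004 1.    0.007] y [ 1.    -0.004  0.014] z [ 0.014  0.007 -1.   ] F [-2.5  9.   5.7] q [-0.17 -0.36  1.96  0.01  1.53 -0.16]
turn(tool) [ 0.014 -0.007 -0.004]
shift world mm [ -2.4 -13.3 -10.9] tool mm [-13.4  -2.5  10.8]
[{'centre': [0.4639, -0.0275, 0.2548], 'confidence': 0.64}]
[{'centre': [0.4575, -0.0243, 0.2547], 'confidence': 0.69}]
```

```bash
python3 -m crank '[[0.01,-0.005,0,-8,-1,4,1],[0,0,0,-8,0,4,1]]'; python3 -c "
from h import *
goto(P(-85,-7,235),0)
p=eyes.get_image('scene');print(spotter.mark_of('lever_knob',p)[:1])
p=eyes.get_image('side');print(spotter.mark_of('lever_knob',p)[:1])"
```

```text
t: 17.78
tool_pos: [0.4639, -0.0158, 0.4137]
tool_rot: [2.223, 2.218, 0.024]
contact_force: [-3.5, 9.4, 5.2]
opening: -0.0003
t 17.78 tcp [ 0.4639 -0.0158  0.4137] axes x [0.002 1.    0.01 ] y [ 1.    -0.002  0.011] z [ 0.011  0.01  -1.   ] F [-3.5  9.4  5.2] q [-0.2  -0.36  1.96  0.01  1.53 -0.2 ]
turn(tool) [ 0.011 -0.01  -0.002]
shift world mm [-2.5  0.5 -5.3] tool mm [ 0.5 -2.6  5.3]
[{'centre': [0.4654, -0.0402, 0.2509], 'confidence': 0.57}]
[{'centre': [0.4606, -0.0371, 0.2472], 'confidence': 0.79}]
```

```bash
python3 -m crank '[[0,-0.005,0,-5,0,2,1],[0,-0.005,0,-5,0,1,1]]'; python3 -c "
from h import *
goto(P(-85,-7,235),0)
p=eyes.get_image('scene');print(spotter.mark_of('lever_knob',p)[:1])
p=eyes.get_image('side');print(spotter.mark_of('lever_knob',p)[:1])"
```

```text
t: 18.15
tool_pos: [0.4638, -0.0224, 0.4111]
tool_rot: [-2.22, -2.217, -0.031]
contact_force: [-2.4, 25.4, 3.6]
opening: -0.0005
t 18.15 tcp [ 0.4638 -0.0224  0.4111] axes x [0.001 1.    0.017] y [ 1.    -0.001  0.011] z [ 0.011  0.017 -1.   ] F [-2.4 25.4  3.6] q [-0.21 -0.35  1.97  0.02  1.52 -0.21]
turn(tool) [ 0.011 -0.017 -0.001]
shift world mm [-2.4  7.1 -2.7] tool mm [ 7.1 -2.5  2.8]
[{'centre': [0.4644, -0.0485, 0.2454], 'confidence': 0.82}]
[{'centre': [0.4603, -0.0403, 0.2471], 'confidence': 0.81}]
```

Force rose to 25 N, so the lever is at its stop. I'll back off slowly so the pawl takes the load.

```bash
python3 -m crank '[[0,0,0,5,0,0,1],[0,0,0,6,0,0,1],[0,0,0,8,0,0,1],[0,0,0,15,0,0,1],[0,0,0,10,0,-30,1],[0,0,0,0,0,-40,1],[0,0,0,0,0,-30,1]]'; python3 -c "
from h import *
goto(P(-85,-7,235),0)
for n in ['scene','side']:
    p=eyes.get_image(n)
    for q in ['lever_knob','pad','jig_holes','pawl_tail']:print(q,[d['centre'] for d in spotter.mark_of(q,p)[:3]])
    c=p['image'][140:320,260:500] if n=='scene' else p['image'][60:310,190:430]
    cv2.imwrite('pics/c13%s.png'%n,cv2.cvtColor(cv2.resize(c,None,fx=2.4,fy=2.4,interpolation=3),4))"
```

```text
t: 18.93
tool_pos: [0.4622, 0.0236, 0.5055]
tool_rot: [-2.215, -2.207, -0.006]
contact_force: [0.4, -0.3, 1.3]
opening: 0.0003
t 18.93 tcp [0.4622 0.0236 0.5055] axes x [0.004 1.    0.013] y [ 1.    -0.004 -0.008] z [-0.007  0.013 -1.   ] F [ 0.4 -0.3  1.3] q [-0.11 -0.38  1.83  0.01  1.7  -0.11]
turn(tool) [-0.007 -0.013 -0.004]
shift world mm [ -0.8 -38.9 -97.1] tool mm [-40.2   0.   96.6]
lever_knob [[0.467, -0.0421, 0.2506]]
pad [[0.5454, -0.0077, 0.0331]]
jig_holes [[0.5485, -0.1539, 0.031], [0.3669, -0.4745, 0.0011], [0.1949, -0.2848, 0.0004]]
pawl_tail [[0.6194, 0.1369, 0.2255], [0.5472, -0.1529, 0.0313]]
lever_knob [[0.458, -0.035, 0.2509], [0.714, 0.2037, -0.0011]]
pad [[0.7024, 0.0927, -0.0004], [0.5465, -0.0074, 0.0655]]
jig_holes [[0.368, -0.4767, 0.0024], [0.5463, -0.1507, 0.031], [0.1991, -0.2865, 0.0023]]
pawl_tail [[0.6189, 0.1348, 0.2235]]
```

View pics/c13scene.png

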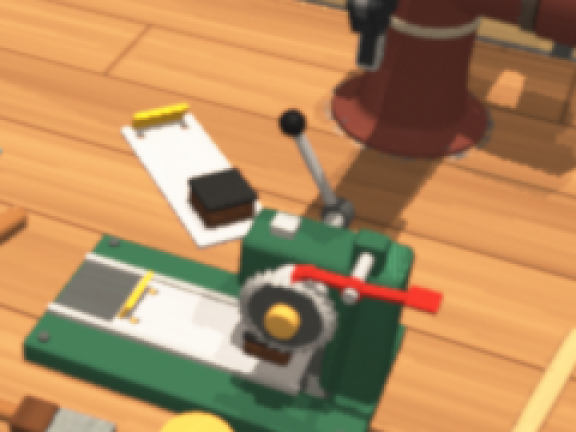

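View pics/c13side.png

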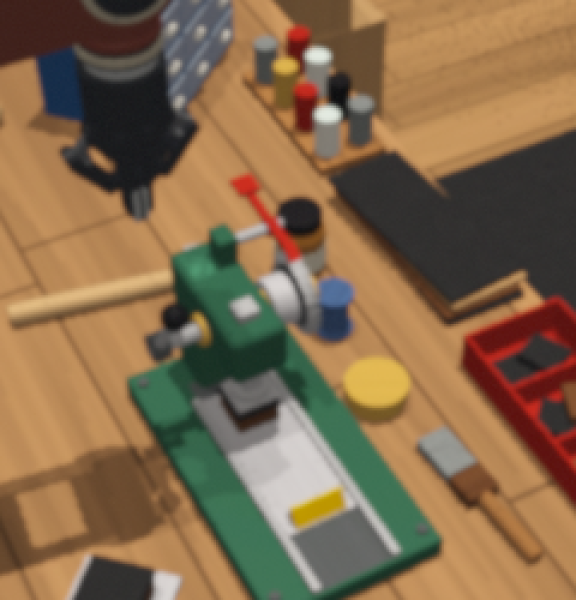

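The clamp is holding: the lever leans to -y with the knob at y of about -0.039 (drum ≈1.29), and the pad is on the heel. The pawl is level and down, the studs show in the holes, the hand is clear, and the bystanders haven't moved. I'll wait a moment to settle, then hand in.

```bash
python3 -m crank '[[0,0,0,0,0,0,1],[0,0,0,0,0,0,1],[0,0,0,0,0,0,1],[0,0,0,0,0,0,1]]'; python3 -c "
from h import *
p=eyes.get_image('scene');print(spotter.mark_of('lever_knob',p)[:1]);print(ctrl.finish_job())"
```

```text
t: 19.77
tool_pos: [0.4623, 0.0229, 0.5004]
tool_rot: [-2.213, -2.202, -0.002]
contact_force: [-0.7, -0.1, -0.2]
opening: 0.0
[{'centre': [0.4632, -0.0389, 0.2509], 'confidence': 0.85}]
the job is handed in; nothing more can be done
None
```

The press is clamped on the seated heel and I handed the job in at about 19.8 s of the 67 s; no verdict is reported.

- **Release:** I pressed and held the pawl pad until the ram was fully up (knob at y of about 0.09), then let it drop back.
- **Jig:** I pushed the jig by its yellow lip until its holes dropped over the studs. The lip and holes came down about 6 mm and the pushing force jumped to 6.6 N.
- **Winding down:** I swung the lever to its stop, where the force reached 25 N, then backed off so the pawl took the load.

**Last checks:**
- The knob stayed at P y of about -30, z of about 251, which puts the drum at about 1.29, held by the pawl.
- The pawl tail is at its down height of about 0.224 m.
- The jig's holes are within about 4 mm of the studs, and the studs show through them.
- The hand is clear of everything, and the bystanders I could see had not moved.

**Not confirmed:** The pad's position was uncertain: one camera put it at 33 mm (wrong) and the other at 65 mm (plausible on the heel). I could not measure the force on the heel directly, so I inferred it from the drum angle.

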